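# Set and lock the torque driver

### The arm

A 7-joint arm with a two-finger parallel gripper is mounted at the origin on the work surface. World frame = base frame: x ahead of the robot, y to its left, z up, the work surface at z = 0. Lengths are in m, angles in rad, forces in N, time in s.
With the tool pointing down it reaches from about 0.425 to 0.875 m from the base axis. Payload 4.7 kg.
Tool frame: the origin (TCP) lies between the finger pads; the fingertips stand 14 mm ahead of it and the grasp point (between the pads) lies 5 mm behind it; z points along the fingers, y is the line along which they close (so a half turn about z gives the same grasp; the last joint's range is limited). The gripper opens to 87 mm and grips with 3 to 60 N. Pads are 19 mm wide; open, the fingers measure 117 mm over their backs; the gripper's body (75 mm by 190 mm) begins 51 mm behind the grasp point.
Start: joints at [-1.104, 0.321, -0.07, 1.45, 0.023, 1.371, -0.057], TCP at [0.284, 0.585, 0.237] pointing down, gripper open.
Joint ranges: [-2.86, 2.86], [-0.3, 2.09], [-1.38, 1.24], [0.06, 2.45], [-1.56, 4.7], [0.09, 2.05], [-2.69, 2.69]. Speed limits (rad/s): [2.57, 2.57, 3.14, 3.14, 3.14, 3.14, 3.14].

### API

Orientations are given as a rotation vector (axis times angle).
In Python, from bench import ctrl gives the robot as it stands.
- The arm moves only by the tool step_arm, never from a script. Its argument "commands" is a list of rows, each an object with "travel": the shift along the tool's x, y, z in m, a list of three; "turn": the turn, a rotation vector about the tool's x, y, z in degrees, a list of three. A call has 1 to 5 rows; each row is the pose to reach, as a shift and turn from the pose commanded when the call began, along the tool's axes at that moment; what a row does not reach only later rows make up. A row lasts 1/10 s, in which the tool goes at most 50 mm and 8.59 degrees, less where a joint would pass 70% of its speed; a pose out of reach is approached as far as the arm can. A call with a gripper value outside its range is refused whole. "gripper" is the opening, from 0 (shut) to 1 (fully open), set as the call begins (left out, the last holds). The fingers move at their own pace and stop on an object; "force" is the grip in N (left out, the last holds). Time passes only in rows, so rows that repeat a pose let the fingers close. It gives the time, the measured TCP pose, the force, the opening and the grip force at its end, in the units of the state.
- ctrl.get_state(): the state, without advancing time (a new reading comes with each control period).
- ctrl.get_image(name): name is "scene" or "top"; returns the picture (400x640x3 uint8, red, green, blue); there is no depth.
- ctrl.camera_model(name): a dict with "fx", "fy", "cx", "cy" (pixels), "R" (3x3) and "t" (3): a world point X has camera coordinates R X + t. Camera axes: x right, y down, z forward; pixel columns grow to the right and rows downward; lengths in m; the calibration is good to about 2 mm. A picture is of the moment at which its call begins. camera_model takes no time and is no camera call.
- ctrl.close_job(): hands the job in; it is judged then, once.
The state is a dict: "time": time; "joint_positions": joint angles; "qd": joint speeds; "joint_torque": joint torques, N m; "position": TCP position; "tool_rot": TCP orientation; "ft_force": force on the tool from outside, world axes, zero at the start; "torque": the same for the moment, N m; "grip_width": opening from 0.0 (shut) to 1.0 (fully open); "grip_force": force on a finger pad.
Only numpy, scipy, OpenCV 4.12 (cv2) and the standard library are available. Lean on these libraries where they do the work, as an engineer would, in place of code of your own. Each camera call takes 0.05 s, during which the arm holds its last target. There are 200 camera calls.

### The job

The torque driver clamped in the slanted bench holder has been left with its setting sleeve pulled out. Turn the sleeve to 8 on its scale, so that the eighth line after the zero line clicks in opposite the index line, then press the sleeve fully home along the handle so that it locks, and let go. Leave the tape roll and the offcut where they lie.

Things in the scene. Friction and masses are not known exactly. Their poses are not given: they have to be found in the camera images.
- sleeve_axis (a point): On the driver's axis, half-way up the setting sleeve when out; fixed to the driver, does not move with the sleeve. z: out along the handle, away from the holder, 35 degrees from vertical, leaning to the robot's side. x: towards the index line. Sleeve: solid ribbed black cylinder, 40 mm across, reaching 20 mm below to 20 mm above this point along z when out, flat end cap on top.
- index_line (a point): Dark index line on the fixed aluminium band (36 mm across) right under the sleeve, on the upper side of the leaning driver; 12 mm long along the axis. Axes as sleeve_axis. Handle and band are thinner than the sleeve (at most 37 mm across), for 97 mm down to the clamp block.
- sleeve (a joint): Turn of the sleeve, rad: 0 at value 0, +0.4189 per line (8 is 3.351), end stops just past 0 and 10; grows turning clockwise as seen looking down on the end cap (along -z of sleeve_axis). Each value is a spring detent, about 0.1 N m to pass; let go in between, it clicks to the nearest one.
- end_cap (a point): Centre of the sleeve's flat aluminium end cap, turning and sliding with it; z out along the axis, x to the line for 0. Lines 24 degrees apart for 0, 1, .. 10: dark on the cap, white on the sleeve's lower edge; those for 0, 5, 10 twice as long; they follow anticlockwise seen from above the cap; the third between 10 and 0 is blank. The line opposite the index line is the value.
- sleeve_push (a joint): How far the sleeve is pressed in towards the holder along its axis, m: 0 out (at the start), 0.006 fully home. Stiff (about 5 N); stays where left. From about 3 mm in, a hidden tooth stops it turning; the tooth lets it go home only in a detent. Pressing on the end cap with closed fingers is enough.
- holder: Steel bench holder, fixed: base plate 160 x 100 x 10 mm with two cheeks up to 67 mm high holding the grey clamp block. Origin: centre of the plate's underside. The driver leans towards its -x.
- tape_roll: Loose roll of tape, 96 mm across, 24 mm high, lying flat. Origin: centre of its underside. Leave it alone.
- offcut: Loose aluminium angle offcut, 110 x 40 mm, 40 mm high. Origin: centre of its underside. Leave it alone.
There are look-alikes about, which are no part of the job. What is meant by the holder is not yellow, and is the smaller of those in its own colour.

How it is judged:
By the outcome, as a careful person would: the job done as asked, in the order asked, and still so for the second after the job is handed in, with the robot touching nothing.
It also fails if it takes over 61 s, if anything falls off the work surface, if the arm or the gripper's body presses on something with over 40 N, if the wrist force passes 120 N, or if a joint passes its speed limit or range.

## Working session

There is one attempt and no reset: what is moved stays moved. The work goes in short steps, Python scripts to look and compute and a tool call to move; the robot and the scene stay as the last step left them, time stands still between calls to the robot, and variables do not carry over. Pictures are saved under pics/ and viewed, at most 10 in all, crops included, and the job is handed in when it is done.

Besides the shell and the picture viewer there is one more tool, called after "Call:" as name(argument=value, ...) on one line, values as JSON. step_arm: Moves the arm, as the interface text tells. Its arguments: {"type":"object","properties":{"commands":{"type":"array"},"gripper":{"type":"number"},"force":{"type":"number"}},"required":["commands"]}

```bash
mkdir -p pics; ls; python3 - <<'E'
from bench import ctrl
import cv2,numpy as np
for n in("scene","top"):
    cv2.imwrite(f"pics/{n}0.png",ctrl.get_image(n)[:,:,::-1]); m=ctrl.camera_model(n)
    print(n,m["fx"],m["cx"],m["cy"],np.round(m["R"],3).tolist(),np.round(-np.array(m["R"]).T@m["t"],3))
s=ctrl.get_state();print(s)
E
```

```text
pics
scene 424.6306227327151 310.8395759659656 206.28365555886626 [[0.696, 0.718, -0.002], [0.466, -0.453, -0.76], [-0.547, 0.528, -0.65]] [ 1.011 -0.518  0.767]
top 372.5803636690376 322.64242363035066 200.58839438506942 [[0.005, -0.999, -0.032], [-0.995, -0.002, -0.096], [0.096, 0.032, -0.995]] [0.396 0.009 1.066]
{'time': 0.1, 'joint_positions': array([-1.10389827,  0.32171943, -0.07008998,  1.45151866,  0.02261587,
        1.37081377, -0.05688126]), 'qd': array([ 0.00321977, -0.00313069, -0.00054313, -0.00171696, -0.00060965,
        0.00288596, -0.00084896]), 'joint_torque': array([-7.17189073e-05, -4.92569232e+01, -4.05663522e-01, -3.13404751e+01,
       -6.41284115e-02,  3.92627658e-02,  6.33696777e-05]), 'position': array([0.28420696, 0.58406125, 0.23560728]), 'tool_rot': array([-7.05049371e-01, -3.06117658e+00,  2.59210674e-03]), 'ft_force': array([ 1.17727072, -0.18339304, -1.16952005]), 'torque': array([-0.01816821,  0.01887571,  0.00143754]), 'grip_force': 0.0, 'grip_width': 0.9974089411583339}
```

View pics/scene0.png

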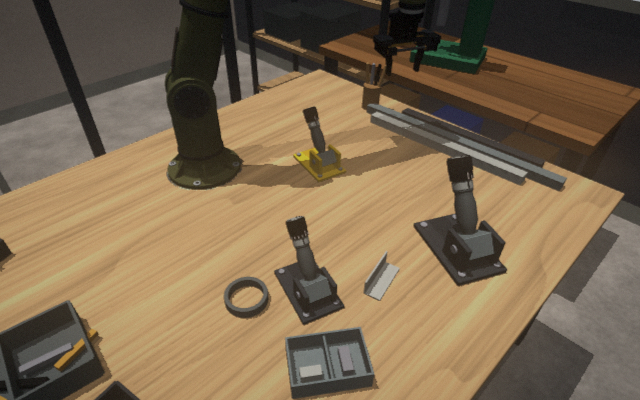

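View pics/top0.png

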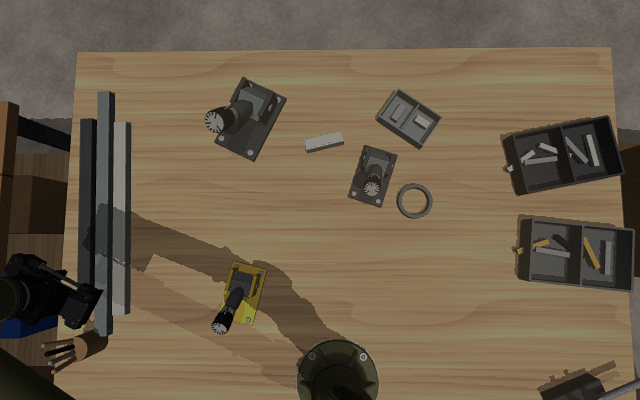

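The target is the smaller dark holder, at about (373,177) in the top view and (308,285) in the scene view. The tape roll and offcut lie on either side of it. I'll zoom in on it next.

```bash
python3 - <<'E'
import cv2,numpy as np
a=cv2.imread("pics/top0.png")[140:215,340:405]; b=cv2.imread("pics/scene0.png")[210:325,265:350]
a=cv2.resize(a,None,fx=6,fy=6,interpolation=cv2.INTER_CUBIC); b=cv2.resize(b,None,fx=4.8,fy=4.8,interpolation=cv2.INTER_CUBIC)
c=np.zeros((560,800,3),np.uint8); c[:450,:390]=a; c[:b.shape[0],390:390+b.shape[1]]=b[:, :410]
c=np.clip(c.astype(float)*1.7,0,255).astype(np.uint8)
cv2.imwrite("pics/crop0.png",c)
E
```

```text
(no output)
```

View pics/crop0.png

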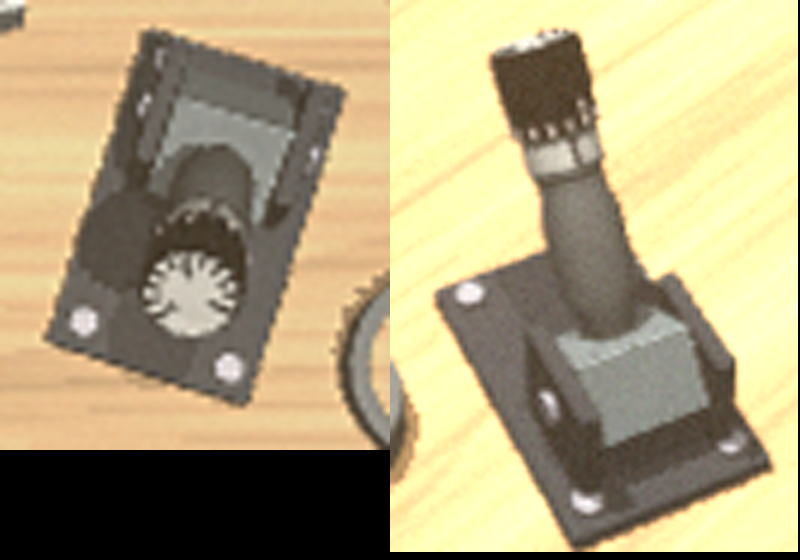

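The crop shows the cap centre near top px (372.2,188.8) and scene px (295.2,218.7). The plate corners and cap lines are visible in the top view, and the index line is visible in the scene view.

```bash
cat > h.py <<'E'
from bench import ctrl
import numpy as np,cv2
from scipy.spatial.transform import Rotation as Ro
M={n:{k:np.array(v,float) for k,v in ctrl.camera_model(n).items() if k in("fx","fy","cx","cy","R","t")} for n in("scene","top")}
def proj(n,X):
    m=M[n];c=np.atleast_2d(X)@m["R"].T+m["t"];return np.c_[m["fx"]*c[:,0]/c[:,2]+m["cx"],m["fy"]*c[:,1]/c[:,2]+m["cy"]]
def ray(n,p):
    m=M[n];d=m["R"].T@np.array([(p[0]-m["cx"])/m["fx"],(p[1]-m["cy"])/m["fy"],1]);return -m["R"].T@m["t"],d/np.linalg.norm(d)
def onz(n,p,z):
    o,d=ray(n,p);return o+d*(z-o[2])/d[2]
def tri(p,q):
    o1,d1=ray("top",p);o2,d2=ray("scene",q)
    s=np.linalg.lstsq(np.c_[d1,-d2],o2-o1,rcond=None)[0];a=o1+s[0]*d1;b=o2+s[1]*d2
    return (a+b)/2,np.linalg.norm(a-b)
E
python3 - <<'E'
from h import *
C=[onz("top",(340+u/6,140+v/6),.01) for u,v in((150,30),(345,92),(247,405),(45,340))]
print(np.round(C,4)); print([round(np.linalg.norm(C[i]-C[(i+1)%4]),4) for i in range(4)])
c=np.mean(C,0); d=(C[0]+C[1]-C[2]-C[3])[:2]; e=(C[0]+C[3]-C[1]-C[2])[:2]
print("centre",c,"yaw+x",np.degrees(np.arctan2(d[1],d[0])),"y",np.degrees(np.arctan2(e[1],e[0])))
print("scene centre corners",[onz("scene",(265+(u-390)/4.8,210+v/4.8),.01).round(4) for u,v in((435,290),(575,545),(772,467))])
X,err=tri((372.2,188.8),(295.2,218.7));print("cap",X,err)
print(proj("top",ctrl.get_state()["position"]),proj("scene",ctrl.get_state()["position"]))
E
```

```text
[[ 0.6583 -0.0788  0.01  ]
 [ 0.6278 -0.1713  0.01  ]
 [ 0.4779 -0.1232  0.01  ]
 [ 0.5086 -0.0282  0.01  ]]
[np.float64(0.0975), np.float64(0.1575), np.float64(0.0999), np.float64(0.158)]
centre [ 0.56816007 -0.10037267  0.01      ] yaw+x -18.23522196636669 y 71.94106405059651
scene centre corners [array([ 0.4811, -0.125 ,  0.01  ]), array([ 0.6331, -0.175 ,  0.01  ]), array([ 0.6649, -0.084 ,  0.01  ])]
cap [ 0.51153992 -0.08228919  0.1654492 ] 0.000901339425604873
[[ 77.14649003 285.33336213]] [[402.90292291  66.75032706]]
```

The plate measures 158×99 mm, which matches the small holder, and its yaw is −18.2°. Next I'll unwrap the cap to read the value.

```bash
cat >> h.py <<'E'
yaw=np.radians(-18.2); s35,c35=np.sin(np.radians(35)),np.cos(np.radians(35))
az=np.array([-s35*np.cos(yaw),-s35*np.sin(yaw),c35]); ax=np.array([c35*np.cos(yaw),c35*np.sin(yaw),s35]); ay=np.cross(az,ax)
cap=np.array([.5115,-.0823,.1654]); SA=cap-.02*az
def fit(img,cen,n="top"):
    """value whose line pattern best matches the cap: dark, long for 0,5,10 (mm radii searched)"""
    g=cv2.cvtColor(img,cv2.COLOR_RGB2GRAY).astype(np.float32)
    th=np.radians(np.arange(0,360,2)); rows=[]
    for r in np.arange(.006,.0195,.001):
        P=proj(n,cen+r*(np.cos(th)[:,None]*ax+np.sin(th)[:,None]*ay)).astype(np.float32)
        rows.append(cv2.remap(g,P[:,:1],P[:,1:],cv2.INTER_CUBIC)[:,0])
    return np.array(rows)
def score(U):
    res=[]
    deg=np.arange(0,360,2); sh=np.arange(0,15*24,2)
    for v in np.arange(-.5,10.6,.125):
        t=np.zeros(180)
        for k in range(11):
            d=(deg-24*(k-v)+180)%360-180; t+=np.exp(-(d/5)**2)*(1.5 if k%5==0 else 1)
        t-=t.mean(); p=U[3:11].mean(0); p=p-p.mean(); res.append((-(p@t)/np.linalg.norm(p)/np.linalg.norm(t),v))
    return sorted(res)[::-1]
E
python3 - <<'E'
from h import *
img=cv2.imread("pics/top0.png")[:,:,::-1].copy()
print("SA",SA,"proj",proj("top",cap),proj("scene",cap))
best=[]
for du in(-.003,-.0015,0,.0015,.003):
  for dv in(-.003,-.0015,0,.0015,.003):
    best.append((*score(fit(img,cap+du*ax+dv*ay))[0],du,dv))
best.sort(reverse=True);print(np.round(best[:10],4))
b=best[0];U=fit(img,cap+b[2]*ax+b[3]*ay)
V=cv2.resize(np.clip(U*1.8,0,255).astype(np.uint8),(720,280),interpolation=cv2.INTER_NEAREST)
a=cv2.resize(img[172:205,355:390][:,:,::-1],None,fx=8,fy=8,interpolation=cv2.INTER_CUBIC)
s=cv2.resize(cv2.imread("pics/scene0.png")[212:252,280:325],None,fx=7,fy=7,interpolation=cv2.INTER_CUBIC)
c=np.zeros((580,720,3),np.uint8);c[:280]=V[:,:,None];c[290:290+a.shape[0],:a.shape[1]]=a;c[290:290+s.shape[0],300:300+s.shape[1]]=s
c[290:]=np.clip(c[290:]*1.7,0,255)
cv2.imwrite("pics/unw.png",c)
E
```

```text
SA [ 0.52239763 -0.08588296  0.14901696] proj [[372.06051913 188.69832569]] [[294.97003555 218.72028166]]
[[ 7.497e-01  4.000e+00  0.000e+00  1.500e-03]
 [ 7.193e-01  4.000e+00 -1.500e-03  1.500e-03]
 [ 5.485e-01  4.000e+00 -1.500e-03  3.000e-03]
 [ 5.287e-01  4.000e+00  0.000e+00  3.000e-03]
 [ 5.010e-01  3.875e+00  0.000e+00  0.000e+00]
 [ 4.967e-01  3.875e+00 -1.500e-03  0.000e+00]
 [ 4.369e-01  4.500e+00  3.000e-03  3.000e-03]
 [ 3.987e-01  4.500e+00 -1.500e-03 -1.500e-03]
 [ 3.972e-01  4.375e+00  0.000e+00 -1.500e-03]
 [ 3.914e-01  4.375e+00  1.500e-03 -1.500e-03]]
```

View pics/unw.png

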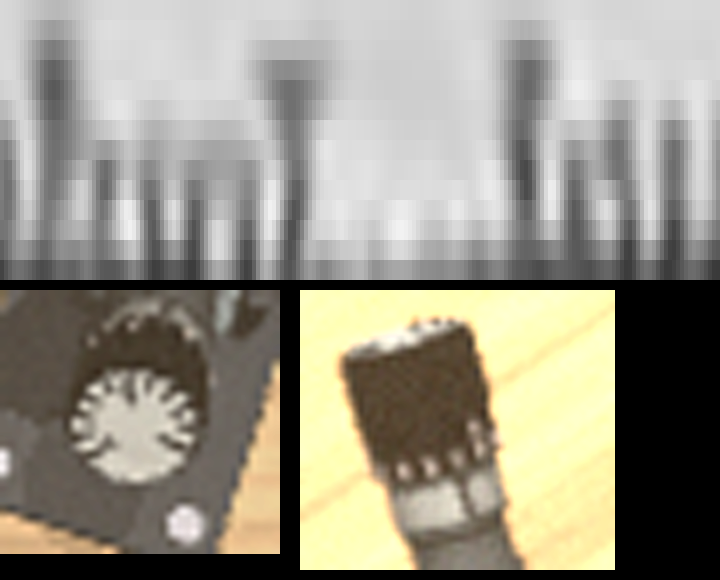

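The cap clearly reads 4: the long lines sit at 24°, 144° and 264° from the index. It needs 4 more lines, which is 96° clockwise about tool +z. I'll lift first, then cross over.

Call:
step_arm(commands=[{"travel": [0, 0, -0.05], "turn": [0, 0, 0]}, {"travel": [0, 0, -0.1], "turn": [0, 0, 0]}, {"travel": [0, 0, -0.12], "turn": [0, 0, 0]}], gripper=1.0, force=30)

```text
time: 0.4
position: [0.2848, 0.5855, 0.3619]
tool_rot: [0.705, 3.06, 0.01]
ft_force: [0.9, 1.0, 0.2]
grip_width: 0.998
grip_force: 0.0
```

```bash
cat >> h.py <<'E'
cap=cap+.0015*ay; SA=cap-.02*az
def go(up,roll,side=(0,0)):
    """shift/turn from the measured pose to TCP at SA+up*az, tool down the axis, rolled (deg) about tool z from y=ax"""
    s=ctrl.get_state();R=Ro.from_rotvec(s["tool_rot"])
    T=Ro.from_matrix(np.c_[ay,ax,-az])*Ro.from_euler("z",roll,degrees=True)
    p=SA+up*az
    print("t",s["time"],"travel",np.round(R.inv().apply(p-s["position"]),4),"turn",np.round((R.inv()*T).as_rotvec(degrees=True),2),"pos",s["position"].round(4),"q",s["joint_positions"].round(2),"F",s["ft_force"].round(1),"grip",round(s["grip_width"],3),round(s["grip_force"],1))
E
python3 -c "
from h import *
print(SA);go(.16,-50)"
```

```text
[ 0.52286613 -0.084458    0.14901696]
t 0.4 travel [-0.4163 -0.5112  0.0783] turn [-13.99 -32.53  31.12] pos [0.2848 0.5855 0.3619] q [-1.11  0.3  -0.07  1.24  0.02  1.6  -0.05] F [0.9 1.  0.2] grip 0.998 0.0
```

Call:
step_arm(commands=[{"travel": [-0.416, -0.511, 0.078], "turn": [-14, -32.5, 31.1]}, {"travel": [-0.416, -0.511, 0.078], "turn": [-14, -32.5, 31.1]}, {"travel": [-0.416, -0.511, 0.078], "turn": [-14, -32.5, 31.1]}, {"travel": [-0.416, -0.511, 0.078], "turn": [-14, -32.5, 31.1]}, {"travel": [-0.416, -0.511, 0.078], "turn": [-14, -32.5, 31.1]}])

```text
time: 0.9
position: [0.3412, 0.3408, 0.3272]
tool_rot: [1.2, 2.291, 0.136]
ft_force: [0.7, -0.1, 0.3]
grip_width: 1.004
grip_force: 0.0
```

```bash
python3 -c "
from h import *
go(.16,-50)"
```

```text
t 0.9 travel [-0.335  -0.1833  0.1503] turn [-1.32 -2.55  2.73] pos [0.3412 0.3408 0.3272] q [-1.16 -0.17 -0.07  1.9   0.56  1.41 -0.72] F [ 0.7 -0.1  0.3] grip 1.004 0.0
```

Call:
step_arm(commands=[{"travel": [-0.335, -0.183, 0.15], "turn": [-1.3, -2.5, 2.7]}, {"travel": [-0.335, -0.183, 0.15], "turn": [-1.3, -2.5, 2.7]}, {"travel": [-0.335, -0.183, 0.15], "turn": [-1.3, -2.5, 2.7]}, {"travel": [-0.335, -0.183, 0.15], "turn": [-1.3, -2.5, 2.7]}, {"travel": [-0.335, -0.183, 0.15], "turn": [-1.3, -2.5, 2.7]}])

```text
time: 1.4
position: [0.3924, 0.2195, 0.2802]
tool_rot: [1.228, 2.241, 0.095]
ft_force: [-1.8, 0.6, 0.7]
grip_width: 1.003
grip_force: 0.0
```

```bash
python3 -c "
from h import *
go(.16,-50)"
```

```text
t 1.4 travel [-0.2359 -0.1256  0.0788] turn [-2.33  0.18  1.35] pos [0.3924 0.2195 0.2802] q [-0.82 -0.3  -0.17  2.11  0.56  1.25 -0.57] F [-1.8  0.6  0.7] grip 1.003 0.0
```

```bash
python3 -c "
from h import *
go(.09,-50);go(.0,-50)"
```

```text
t 1.4 travel [-0.2357 -0.1227  0.1488] turn [-2.33  0.18  1.35] pos [0.3924 0.2195 0.2802] q [-0.82 -0.3  -0.17  2.11  0.56  1.25 -0.57] F [-1.8  0.6  0.7] grip 1.003 0.0
t 1.4 travel [-0.2355 -0.1191  0.2387] turn [-2.33  0.18  1.35] pos [0.3924 0.2195 0.2802] q [-0.82 -0.3  -0.17  2.11  0.56  1.25 -0.57] F [-1.8  0.6  0.7] grip 1.003 0.0
```

Call:
step_arm(commands=[{"travel": [-0.236, -0.123, 0.149], "turn": [-2.3, 0.2, 1.3]}, {"travel": [-0.236, -0.123, 0.149], "turn": [-2.3, 0.2, 1.3]}, {"travel": [-0.236, -0.123, 0.149], "turn": [-2.3, 0.2, 1.3]}, {"travel": [-0.236, -0.123, 0.149], "turn": [-2.3, 0.2, 1.3]}, {"travel": [-0.236, -0.123, 0.149], "turn": [-2.3, 0.2, 1.3]}])

```text
time: 1.9
position: [0.4487, 0.1334, 0.2199]
tool_rot: [1.245, 2.203, 0.083]
ft_force: [1.0, -4.2, 1.7]
grip_width: 1.001
grip_force: 0.0
```

```bash
python3 -c "
from h import *
go(.09,-50)"
```

```text
t 1.9 travel [-0.1718 -0.0924  0.0573] turn [-2.35  1.99  0.21] pos [0.4487 0.1334 0.2199] q [-0.55 -0.3  -0.19  2.24  0.6   1.01 -0.47] F [ 1.  -4.2  1.7] grip 1.001 0.0
```

Call:
step_arm(commands=[{"travel": [-0.172, -0.092, 0.057], "turn": [-2.3, 2, 0.2]}, {"travel": [-0.172, -0.092, 0.057], "turn": [-2.3, 2, 0.2]}, {"travel": [-0.172, -0.092, 0.057], "turn": [-2.3, 2, 0.2]}, {"travel": [-0.172, -0.092, 0.057], "turn": [-2.3, 2, 0.2]}, {"travel": [-0.172, -0.092, 0.057], "turn": [-2.3, 2, 0.2]}])

```text
time: 2.4
position: [0.4895, 0.0546, 0.1806]
tool_rot: [1.221, 2.261, 0.136]
ft_force: [0.4, 1.0, -1.4]
grip_width: 1.001
grip_force: 0.0
```

```bash
python3 -c "
from h import *
go(.09,-50)"
```

```text
t 2.4 travel [-0.1092 -0.0685 -0.0226] turn [-1.16 -1.51  1.43] pos [0.4895 0.0546 0.1806] q [-0.07 -0.3  -0.32  2.3   0.42  0.72 -0.08] F [ 0.4  1.  -1.4] grip 1.001 0.0
```

```bash
cat > kin.py <<'E'
from h import *
from scipy.optimize import least_squares
import itertools
D=[([-1.10389827,0.32171943,-0.07008998,1.45151866,0.02261587,1.37081377,-0.05688126],[.28420696,.58406125,.23560728],[-.705049,-3.061177,.002592]),
([-1.11,.3,-.07,1.24,.02,1.6,-.05],[.2848,.5855,.3619],[.705,3.06,.01]),
([-1.16,-.17,-.07,1.9,.56,1.41,-.72],[.3412,.3408,.3272],[1.2,2.291,.136]),
([-.82,-.3,-.17,2.11,.56,1.25,-.57],[.3924,.2195,.2802],[1.228,2.241,.095]),
([-.55,-.3,-.19,2.24,.6,1.01,-.47],[.4487,.1334,.2199],[1.245,2.203,.083]),
([-.07,-.3,-.32,2.3,.42,.72,-.08],[.4895,.0546,.1806],[1.221,2.261,.136])]
def fk(q,P,S):
    L1,a1,L2,a2,L3,a3,L4,c=P; Y=lambda a:Ro.from_euler("y",a); Z=lambda a:Ro.from_euler("z",a)
    A=Z(S[0]*q[0])*Y(q[1])*Z(S[1]*q[2]); p=np.array([0,0,L1])+A.apply([a1,0,L2])
    A=A*Y(q[3])*Z(S[2]*q[4]); p=p+A.apply([a2,0,L3])
    A=A*Y(q[5])*Z(S[3]*q[6]+c); p=p+A.apply([0,0,L4])+ (A*Z(-c-S[3]*q[6])).apply([a3,0,0])
    return p,A
def fitk():
    best=None
    for S in itertools.product((1,-1),repeat=4):
      for c0 in(0,1.57,3.14,-1.57):
        f=lambda P:np.concatenate([np.r_[fk(q,P,S)[0]-p,.2*(fk(q,P,S)[1].inv()*Ro.from_rotvec(r)).as_rotvec()] for q,p,r in D]+[.01*(np.array(P[:7])-[.3,0,.35,0,.35,0,.2])])
        r=least_squares(f,[.3,0,.35,0,.35,0,.2,c0])
        if best is None or r.cost<best[0]: best=(r.cost,S,r.x,f(r.x))
    return best
E
python3 - <<'E'
from kin import *
import pickle
b=fitk();print(b[0],b[1],b[2].round(4));print(b[3][:36].reshape(-1,6).round(4))
pickle.dump((b[2],b[1]),open("kin.pkl","wb"))
P,S=b[2],b[1]
lo=np.array([-2.86,-.3,-1.38,.06,-1.56,.09,-2.69])+.02;hi=np.array([2.86,2.09,1.24,2.45,4.7,2.05,2.69])-.02
s=ctrl.get_state();q0=s["joint_positions"];print(s["time"],q0)
rng=np.random.default_rng(0)
for up in(0,.03,.09):
  for roll in(-140,-110,-80,-50,0,50,80,110,140):
    T=Ro.from_matrix(np.c_[ay,ax,-az])*Ro.from_euler("z",roll,degrees=True);g=SA+up*az
    def f(q):
        p,A=fk(q,P,S);return np.r_[p-g,.2*(A.inv()*T).as_rotvec(),.002*(q-q0)*0]
    best=min((least_squares(f,x0,bounds=(lo,hi)) for x0 in [np.clip(q0,lo+.01,hi-.01)]+[rng.uniform(lo,hi) for _ in range(5)]),key=lambda r:r.cost)
    print(up,roll,np.sqrt(2*best.cost).round(4),best.x.round(2))
E
```

```text
0.0008276021227220076 (-1, -1, -1, -1) [ 0.2963 -0.0113  0.4664  0.0314  0.5287  0.0025  0.3698  1.5732]
[[-0.0258  0.007   0.0003 -0.     -0.     -0.0005]
 [-0.025   0.0153 -0.0012 -0.0009 -0.0002  0.0012]
 [ 0.0027 -0.0017  0.0044  0.0007  0.0002 -0.0016]
 [-0.0008 -0.0011 -0.0008 -0.0003  0.0009  0.0012]
 [-0.0008  0.0002  0.0003  0.0002  0.0003  0.0006]
 [-0.0007  0.0047 -0.003   0.0001 -0.0001 -0.0009]]
2.4 [-0.07035772 -0.30120665 -0.3166464   2.30215814  0.4201116   0.71857348
 -0.07575306]
0 -140 0.0 [-0.59 -0.28  0.53  2.34  0.69  0.55  1.58]
0 -110 0.0 [-0.03 -0.23  0.04  2.33  0.4   0.48  1.31]
0 -80 0.0 [ 0.7  -0.28 -0.58  2.33 -0.05  0.45  1.21]
0 -50 0.0 [ 0.69 -0.28 -0.58  2.33 -0.04  0.45  0.68]
0 0 0.0 [ 0.18 -0.23 -0.14  2.33  0.29  0.46 -0.51]
0 50 0.0 [ 0.55 -0.25 -0.46  2.33  0.07  0.45 -1.17]
0 80 0.0 [-0.47 -0.26  0.43  2.34  0.62  0.53 -2.2 ]
0 110 0.0 [ 0.56 -0.26 -0.47  2.33  0.06  0.45 -2.21]
0 140 0.0 [ 0.71 -0.28 -0.59  2.33 -0.06  0.45 -2.63]
0.03 -140 0.0079 [ 0.03 -0.28 -0.03  2.31  0.34  0.57  1.89]
0.03 -110 0.0079 [ 0.03 -0.28 -0.03  2.31  0.34  0.5
[... 262 characters left out ...]
 0.03 -0.28 -0.03  2.31  0.34  0.57 -1.95]
0.03 110 0.0079 [ 0.03 -0.28 -0.03  2.31  0.34  0.57 -2.47]
0.03 140 0.0135 [ 0.37 -0.28 -0.26  2.29  0.04  0.56 -2.67]
0.09 -140 0.0415 [-0.05 -0.28 -0.03  2.18  0.34  0.86  1.84]
0.09 -110 0.0415 [-0.05 -0.28 -0.03  2.18  0.34  0.86  1.32]
0.09 -80 0.0415 [-0.05 -0.28 -0.03  2.18  0.34  0.86  0.8 ]
0.09 -50 0.0415 [-0.05 -0.28 -0.03  2.18  0.34  0.86  0.27]
0.09 0 0.0415 [-0.05 -0.28 -0.03  2.18  0.34  0.86 -0.6 ]
0.09 50 0.0415 [-0.05 -0.28 -0.03  2.18  0.34  0.86 -1.47]
0.09 80 0.0415 [-0.05 -0.28 -0.03  2.18  0.34  0.86 -2.  ]
0.09 110 0.0415 [-0.05 -0.28 -0.03  2.18  0.34  0.86 -2.52]
0.09 140 0.0458 [ 0.23 -0.28 -0.13  2.16  0.06  0.84 -2.67]
```

```bash
cat >> h.py <<'E'
def go2(x,y,up,roll):
    global SA
    o=SA; SA=SA+x*ax+y*ay; go(up,roll); SA=o
E
python3 - <<'E'
import re
s=open("kin.py").read()
s=s[:s.index("def fk")]+'''def fk(q,P,S=(-1,-1,-1,-1)):
    L1,a1,L2,a2,L3,a3,L4,c,b=P; Y=lambda a:Ro.from_euler("y",a); Z=lambda a:Ro.from_euler("z",a)
    A=Z(S[0]*q[0])*Y(q[1])*Z(S[1]*q[2]); p=np.array([0,0,L1])+A.apply([a1,0,L2])
    A=A*Y(q[3]); p=p+A.apply([a2,0,L3]); A=A*Z(S[2]*q[4]); p=p+A.apply([b,0,0])
    A=A*Y(q[5]); p=p+A.apply([a3,0,L4]); return p,A*Z(S[3]*q[6]+c)
f=lambda P:np.concatenate([np.r_[fk(q,P)[0]-p,.2*(fk(q,P)[1].inv()*Ro.from_rotvec(r)).as_rotvec()] for q,p,r in D]+[.003*(np.array(P)-[.3,0,.35,0,.35,0,.25,1.57,0])])
PK=least_squares(f,[.3,0,.35,0,.35,0,.25,1.57,0]).x
lo=np.array([-2.86,-.3,-1.38,.06,-1.56,.09,-2.69])+.01;hi=np.array([2.86,2.09,1.24,2.45,4.7,2.05,2.69])-.01
def ik(x,y,up,roll,q0,tilt=0):
    T=Ro.from_matrix(np.c_[ay,ax,-az]);T=Ro.from_rotvec(np.radians(tilt)*ay)*T*Ro.from_euler("z",roll,degrees=True);g=SA+up*az+x*ax+y*ay
    F=lambda q:np.r_[fk(q,PK)[0]-g,.2*(fk(q,PK)[1].inv()*T).as_rotvec()]
    r=min((least_squares(F,np.clip(x0,lo+.01,hi-.01),bounds=(lo,hi)) for x0 in(q0,q0+[.3,.1,-.3,0,0,0,0],q0+[-.3,.1,.3,0,0,0,0])),key=lambda r:r.cost)
    return np.sqrt(2*r.cost),r.x
'''
open("kin.py","w").write(s)
E
python3 - <<'E'
from kin import *
print(PK.round(3));print(f(PK)[:36].reshape(-1,6).round(4))
q=ctrl.get_state()["joint_positions"]
for a in((.1,.15,0,-90),(.1,0,0,-90),(.0,0,0,-90),(.0,0,0,6),(0,0,.0,-90),(0,0,.034,0),(0,0,.06,0)):
    e,x=ik(*a,q);print(a,e.round(4),x.round(2))
go2(.1,.15,0,-90)
E
```

```text
[ 0.165 -0.015  0.473 -0.134  0.515 -0.007  0.309  1.573  0.103]
[[-0.0201  0.0123  0.0011 -0.     -0.     -0.0005]
 [-0.0254  0.0068 -0.0023 -0.0009 -0.0002  0.0012]
 [ 0.0066 -0.0018  0.0051  0.0007  0.0002 -0.0016]
 [-0.0007  0.0006 -0.0001 -0.0003  0.0009  0.0012]
 [ 0.0025  0.0018  0.0013  0.0002  0.0003  0.0006]
 [-0.0066  0.0047 -0.0051  0.0001 -0.0001 -0.0009]]
(0.1, 0.15, 0, -90) 0.0 [ 0.59  0.03 -0.9   2.    0.58  0.69  0.58]
(0.1, 0, 0, -90) 0.0 [ 0.29 -0.08 -0.2   2.07  0.22  0.56  1.19]
(0.0, 0, 0, -90) 0.0 [-0.6  -0.29  0.44  2.35  0.72  0.6   0.6 ]
(0.0, 0, 0, 6) 0.0 [-0.11 -0.22  0.06  2.32  0.46  0.51 -0.81]
(0, 0, 0.0, -90) 0.0 [-0.6  -0.29  0.44  2.35  0.72  0.6   0.6 ]
(0, 0, 0.034, 0) 0.0009 [ 0.12 -0.29 -0.11  2.3   0.27  0.56 -0.5 ]
(0, 0, 0.06, 0) 0.0159 [ 0.09 -0.29 -0.09  2.24  0.25  0.68 -0.48]
t 2.4 travel [-0.0962  0.1129  0.0642] turn [ -0.59  -1.85 -38.56] pos [0.4895 0.0546 0.1806] q [-0.07 -0.3  -0.32  2.3   0.42  0.72 -0.08] F [ 0.4  1.  -1.4] grip 1.001 0.0
```

Call:
step_arm(commands=[{"travel": [-0.096, 0.113, 0.064], "turn": [-0.6, -1.9, -38.6]}, {"travel": [-0.096, 0.113, 0.064], "turn": [-0.6, -1.9, -38.6]}, {"travel": [-0.096, 0.113, 0.064], "turn": [-0.6, -1.9, -38.6]}, {"travel": [-0.096, 0.113, 0.064], "turn": [-0.6, -1.9, -38.6]}, {"travel": [-0.096, 0.113, 0.064], "turn": [-0.6, -1.9, -38.6]}])

```text
time: 2.9
position: [0.649, 0.0274, 0.2061]
tool_rot: [0.405, 2.502, -0.137]
ft_force: [-1.4, -0.4, -0.2]
grip_width: 1.0
grip_force: 0.0
```

```bash
python3 -c "
from h import *
go2(.1,.15,0,-90);go2(.1,0,0,-90)"
```

```text
t 2.9 travel [ 0.0023  0.0044 -0.0019] turn [-0.49  0.08 -0.02] pos [0.649  0.0274 0.2061] q [-0.05  0.01 -0.21  2.    0.55  0.67  0.64] F [-1.4 -0.4 -0.2] grip 1.0 0.0
t 2.9 travel [ 0.0022 -0.1456 -0.0007] turn [-0.49  0.08 -0.02] pos [0.649  0.0274 0.2061] q [-0.05  0.01 -0.21  2.    0.55  0.67  0.64] F [-1.4 -0.4 -0.2] grip 1.0 0.0
```

Call:
step_arm(commands=[{"travel": [0.002, -0.146, -0.001], "turn": [-0.5, 0, 0]}, {"travel": [0.002, -0.146, -0.001], "turn": [-0.5, 0, 0]}, {"travel": [0.002, -0.146, -0.001], "turn": [-0.5, 0, 0]}, {"travel": [0.002, -0.146, -0.001], "turn": [-0.5, 0, 0]}])

```text
time: 3.3
position: [0.5953, -0.117, 0.206]
tool_rot: [0.419, 2.501, -0.129]
ft_force: [-0.1, 0.5, -0.9]
grip_width: 1.0
grip_force: 0.0
```

```bash
python3 - <<'E'
from h import *
go2(.0,0,0,-90);go2(.05,0,0,-90)
print(proj("top",SA),proj("scene",SA))
a=ctrl.get_image("top")[120:240,300:440,::-1];b=ctrl.get_image("scene")[150:290,230:370,::-1]
c=np.zeros((420,800,3),np.uint8);c[:360,:420]=cv2.resize(a,(420,360));c[:380,420:]=cv2.resize(b,(380,380));cv2.imwrite("pics/pre.png",np.clip(c*1.5,0,255))
E
```

```text
t 3.3 travel [0.0975 0.0071 0.0013] turn [-0.35 -0.01 -0.69] pos [ 0.5953 -0.117   0.206 ] q [ 0.09 -0.13 -0.02  2.13  0.28  0.56  1.11] F [-0.1  0.5 -0.9] grip 1.0 0.0
t 3.3 travel [0.0475 0.0077 0.0013] turn [-0.35 -0.01 -0.69] pos [ 0.5953 -0.117   0.206 ] q [ 0.09 -0.13 -0.02  2.13  0.28  0.56  1.11] F [-0.1  0.5 -0.9] grip 1.0 0.0
[[372.2349056  184.98365399]] [[298.04921348 227.53443066]][ WARN:0@2.208] global loadsave.cpp:1063 imwrite_ Unsupported depth image for selected encoder is fallbacked to CV_8U.
```

View pics/pre.png

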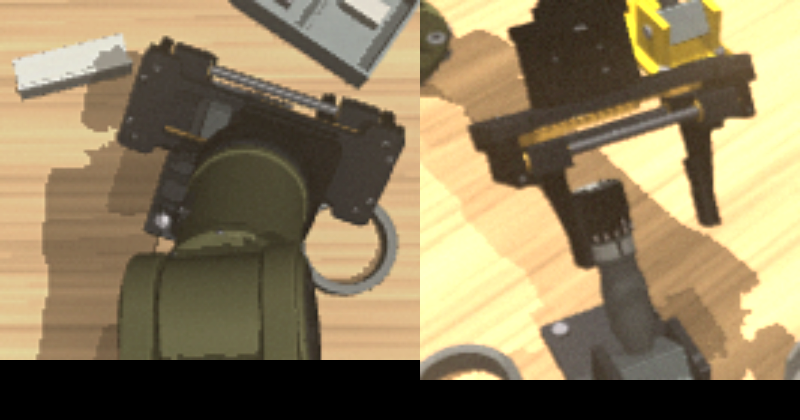

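The gripper is beyond the sleeve on its upper side, with the fingers straddling it and the sleeve at about (600,215) in the crop. I'll correct sideways, then slide in.

Call:
step_arm(commands=[{"travel": [0, 0.007, 0.001], "turn": [-0.3, 0, -0.7]}, {"travel": [0.03, 0.007, 0.001], "turn": [-0.3, 0, -0.7]}, {"travel": [0.055, 0.007, 0.001], "turn": [-0.3, 0, -0.7]}, {"travel": [0.055, 0.007, 0.001], "turn": [-0.3, 0, -0.7]}])

```text
time: 3.8
position: [0.556, -0.0857, 0.171]
tool_rot: [0.381, 2.51, -0.123]
ft_force: [-0.4, -0.6, -0.6]
grip_width: 1.001
grip_force: 0.0
```

```bash
python3 - <<'E'
from h import *
go2(.0,0,0,-90)
E
```

```text
t 3.8 travel [ 0.0388 -0.0087 -0.0001] turn [ 0.4  -0.21  0.8 ] pos [ 0.556  -0.0857  0.171 ] q [ 0.08 -0.18 -0.08  2.26  0.33  0.51  1.02] F [-0.4 -0.6 -0.6] grip 1.001 0.0
```

Call:
step_arm(commands=[{"travel": [0, -0.008, 0], "turn": [0.4, 0, 0.8]}, {"travel": [0, -0.008, 0], "turn": [0.4, 0, 0.8]}, {"travel": [0, -0.008, 0], "turn": [0.4, 0, 0.8]}])

```text
time: 4.1
position: [0.5577, -0.0963, 0.1759]
tool_rot: [0.407, 2.498, -0.125]
ft_force: [1.0, 0.2, 1.3]
grip_width: 0.999
grip_force: 0.0
```

```bash
python3 - <<'E'
from h import *
go2(.0,0,0,-90)
E
```

```text
t 4.1 travel [0.0455 0.0001 0.0007] turn [-0.01  0.23 -0.31] pos [ 0.5577 -0.0963  0.1759] q [ 0.09 -0.19 -0.06  2.25  0.33  0.51  1.02] F [1.  0.2 1.3] grip 0.999 0.0
```

Call:
step_arm(commands=[{"travel": [0.02, 0, 0.001], "turn": [0, 0, 0]}, {"travel": [0.035, 0, 0.001], "turn": [0, 0, 0]}, {"travel": [0.045, 0, 0.001], "turn": [0, 0, 0]}, {"travel": [0.045, 0, 0.001], "turn": [0, 0, 0]}, {"travel": [0.045, 0, 0.001], "turn": [0, 0, 0]}])

```text
time: 4.6
position: [0.5229, -0.0847, 0.1488]
tool_rot: [0.407, 2.499, -0.125]
ft_force: [0.1, -0.4, 0.1]
grip_width: 1.0
grip_force: 0.0
```

```bash
python3 - <<'E'
from h import *
go2(.0,0,0,-90)
a=ctrl.get_image("top")[120:240,300:440,::-1];b=ctrl.get_image("scene")[170:270,250:350,::-1]
c=np.zeros((420,800,3),np.uint8);c[:360,:420]=cv2.resize(a,(420,360));c[:380,420:]=cv2.resize(b,(380,380));cv2.imwrite("pics/in.png",cv2.convertScaleAbs(c,alpha=1.6))
E
```

```text
t 4.6 travel [-0.      0.0002 -0.0002] turn [-0.    0.21 -0.29] pos [ 0.5229 -0.0847  0.1488] q [ 0.1  -0.24 -0.1   2.35  0.37  0.47  0.95] F [ 0.1 -0.4  0.1] grip 1.0 0.0
```

View pics/in.png

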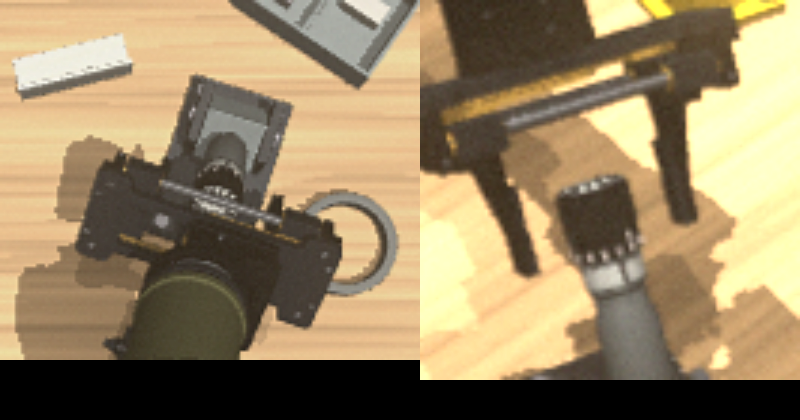

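The sleeve is centred between the fingers, with the fingertip midpoint near (605,244) at the sleeve's lower edge. I'll close the gripper.

Call:
step_arm(commands=[{"travel": [0, 0, 0], "turn": [0, 0, 0]}, {"travel": [0, 0, 0], "turn": [0, 0, 0]}, {"travel": [0, 0, 0], "turn": [0, 0, 0]}, {"travel": [0, 0, 0], "turn": [0, 0, 0]}, {"travel": [0, 0, 0], "turn": [0, 0, 0]}], gripper=0.3, force=25)

```text
time: 5.2
position: [0.5221, -0.0846, 0.1479]
tool_rot: [0.407, 2.5, -0.126]
ft_force: [-0.3, -0.7, -0.9]
grip_width: 0.628
grip_force: 0.0
```

Call:
step_arm(commands=[{"travel": [0, 0, 0], "turn": [0, 0, 0]}, {"travel": [0, 0, 0], "turn": [0, 0, 0]}, {"travel": [0, 0, 0], "turn": [0, 0, 0]}])

```text
time: 5.5
position: [0.5219, -0.0849, 0.1479]
tool_rot: [0.407, 2.5, -0.126]
ft_force: [-0.3, -0.4, 0.9]
grip_width: 0.454
grip_force: 25.0
```

Call:
step_arm(commands=[{"travel": [0, 0, 0], "turn": [0, 0, 6]}, {"travel": [0, 0, 0], "turn": [0, 0, 12]}, {"travel": [0, 0, 0], "turn": [0, 0, 18]}, {"travel": [0, 0, 0], "turn": [0, 0, 24]}, {"travel": [0, 0, 0], "turn": [0, 0, 24]}])

```text
time: 6.0
position: [0.5221, -0.0846, 0.148]
tool_rot: [0.917, 2.357, 0.042]
ft_force: [0.1, 1.0, -0.0]
grip_width: 0.454
grip_force: 25.0
```

Call:
step_arm(commands=[{"travel": [0, 0, 0], "turn": [0, 0, 6]}, {"travel": [0, 0, 0], "turn": [0, 0, 12]}, {"travel": [0, 0, 0], "turn": [0, 0, 18]}, {"travel": [0, 0, 0], "turn": [0, 0, 24]}, {"travel": [0, 0, 0], "turn": [0, 0, 24]}])

```text
time: 6.5
position: [0.5224, -0.0843, 0.1481]
tool_rot: [1.391, 2.126, 0.208]
ft_force: [1.0, 0.8, -1.1]
grip_width: 0.455
grip_force: 25.0
```

```bash
python3 - <<'E'
from h import *
go2(.0,0,0,-42);print(ctrl.get_state()["torque"])
E
```

```text
t 6.5 travel [-0.0006  0.0007 -0.0004] turn [ 0.12  0.11 -0.17] pos [ 0.5224 -0.0843  0.1481] q [ 0.26 -0.23 -0.25  2.35  0.29  0.45  0.19] F [ 1.   0.8 -1.1] grip 0.455 25.0
[0.43879014 0.47830193 0.1737454 ]
```

Call:
step_arm(commands=[{"travel": [0, 0, 0], "turn": [0, 0, 6]}, {"travel": [0, 0, 0], "turn": [0, 0, 12]}, {"travel": [0, 0, 0], "turn": [0, 0, 18]}, {"travel": [0, 0, 0], "turn": [0, 0, 24]}, {"travel": [0, 0, 0], "turn": [0, 0, 24]}])

```text
time: 7.0
position: [0.5227, -0.0842, 0.1483]
tool_rot: [1.821, 1.812, 0.37]
ft_force: [4.4, 1.1, -2.0]
grip_width: 0.454
grip_force: 25.0
```

Call:
step_arm(commands=[{"travel": [0, 0, 0], "turn": [0, 0, 6]}, {"travel": [0, 0, 0], "turn": [0, 0, 12]}, {"travel": [0, 0, 0], "turn": [0, 0, 18]}, {"travel": [0, 0, 0], "turn": [0, 0, 24]}, {"travel": [0, 0, 0], "turn": [0, 0, 24]}])

```text
time: 7.5
position: [0.523, -0.0842, 0.1486]
tool_rot: [2.196, 1.419, 0.523]
ft_force: [5.3, 0.2, -3.2]
grip_width: 0.457
grip_force: 25.0
```

Call:
step_arm(commands=[{"travel": [0, 0, 0], "turn": [0, 0, 0]}, {"travel": [0, 0, 0], "turn": [0, 0, 0]}, {"travel": [0, 0, 0], "turn": [0, 0, 0]}, {"travel": [0, 0, 0], "turn": [0, 0, 0]}, {"travel": [0, 0, 0], "turn": [0, 0, 0]}], gripper=1.0)

```text
time: 8.0
position: [0.5219, -0.0847, 0.1478]
tool_rot: [2.2, 1.416, 0.521]
ft_force: [-0.4, -0.1, 0.9]
grip_width: 0.825
grip_force: 0.0
```

```bash
python3 - <<'E'
from h import *
go2(.0,0,0,6)
a=ctrl.get_image("top")[150:220,335:415,::-1];b=ctrl.get_image("scene")[200:260,265:325,::-1]
c=np.zeros((420,800,3),np.uint8);c[:350,:400]=cv2.resize(a,(400,350),interpolation=2);c[:400,400:]=cv2.resize(b,(400,400),interpolation=2);cv2.imwrite("pics/t8.png",cv2.convertScaleAbs(c,alpha=1.6))
E
```

```text
t 8.0 travel [ 0.0007  0.0013 -0.0005] turn [ 0.12  0.03 -0.25] pos [ 0.5219 -0.0847  0.1478] q [ 0.43 -0.24 -0.4   2.34  0.19  0.44 -0.57] F [-0.4 -0.1  0.9] grip 0.825 0.0
```

View pics/t8.png

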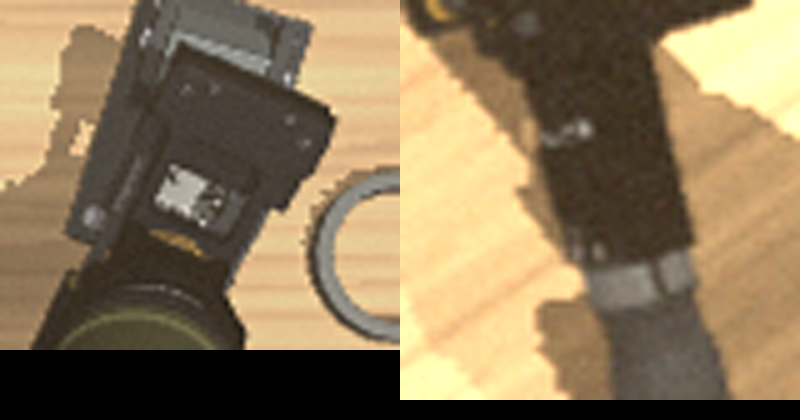

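The fingers hide the scale here. With the gripper fully open, I'll rotate the tool back to its entry roll to uncover it.

Call:
step_arm(commands=[{"travel": [0, 0, 0], "turn": [0, 0, 0]}, {"travel": [0, 0, 0], "turn": [0, 0, 0]}, {"travel": [0, 0, 0], "turn": [0, 0, -8]}, {"travel": [0, 0, 0], "turn": [0, 0, -16]}, {"travel": [0, 0, 0], "turn": [0, 0, -24]}])

```text
time: 8.6
position: [0.522, -0.0848, 0.1479]
tool_rot: [1.82, 1.815, 0.367]
ft_force: [0.1, -0.2, 0.2]
grip_width: 1.0
grip_force: 0.0
```

Call:
step_arm(commands=[{"travel": [0, 0, 0], "turn": [0, 0, -8]}, {"travel": [0, 0, 0], "turn": [0, 0, -16]}, {"travel": [0, 0, 0], "turn": [0, 0, -24]}, {"travel": [0, 0, 0], "turn": [0, 0, -32]}, {"travel": [0, 0, 0], "turn": [0, 0, -40]}])

```text
time: 9.1
position: [0.522, -0.0847, 0.1479]
tool_rot: [1.073, 2.293, 0.095]
ft_force: [0.6, -0.6, 0.9]
grip_width: 0.995
grip_force: 0.0
```

Call:
step_arm(commands=[{"travel": [0, 0, 0], "turn": [0, 0, -8]}, {"travel": [0, 0, 0], "turn": [0, 0, -16]}, {"travel": [0, 0, 0], "turn": [0, 0, -24]}, {"travel": [0, 0, 0], "turn": [0, 0, -32]}, {"travel": [0, 0, 0], "turn": [0, 0, -32]}])

```text
time: 9.6
position: [0.522, -0.0846, 0.1479]
tool_rot: [0.406, 2.501, -0.126]
ft_force: [0.1, 0.2, 0.1]
grip_width: 1.0
grip_force: 0.0
```

```bash
python3 - <<'E'
from h import *
go2(.0,0,0,-90)
I=ctrl.get_image("scene");cv2.imwrite("pics/s8.png",I[:,:,::-1])
r=[(e,v,) for e,v in score(fit(I,cap,"scene"))[:3]];print(np.round(r,3))
b=I[205:250,275:320,::-1]; T=ctrl.get_image("top")[150:220,335:415,::-1]
def ov(v):
    out=[]
    for k in range(11):
        a=np.radians(24*(k-v)); out.append((k,proj("scene",SA-.02*az+.02*(np.cos(a)*ax+np.sin(a)*ay))[0].round(1),bool((np.cos(a)*ax+np.sin(a)*ay)@(ray("scene",(300,225))[1])<0)))
    return out
for k,p,vis in ov(8):
    if vis: print(k,((p-[275,205])*450/45).round())
c=np.zeros((450,800,3),np.uint8);c[:,:450]=cv2.resize(b,(450,450),interpolation=2);c[:306,450:]=cv2.resize(T,(350,306),interpolation=2);cv2.imwrite("pics/s8c.png",cv2.convertScaleAbs(c,alpha=1.7))
E
```

```text
t 9.6 travel [-0.0013  0.0004 -0.0005] turn [-0.02  0.12 -0.26] pos [ 0.522  -0.0846  0.1479] q [ 0.09 -0.24 -0.1   2.35  0.37  0.47  0.95] F [0.1 0.2 0.1] grip 1.0 0.0
[[0.315 3.875]
 [0.313 4.   ]
 [0.296 3.75 ]]
4 [166. 343.]
5 [182. 346.]
6 [211. 344.]
7 [248. 337.]
8 [287. 326.]
9 [319. 313.]
10 [340. 300.]
```

View pics/s8c.png

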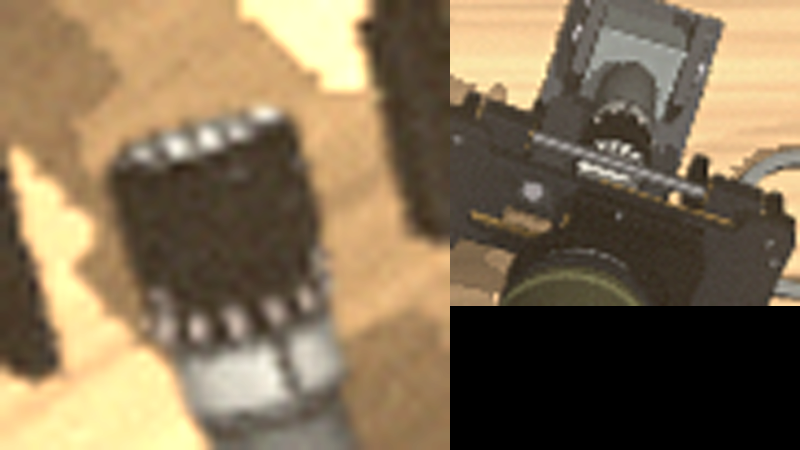

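The scale now reads 8. In the crop, the long 5 is at x≈158, lines 6, 7, 8 and 9 are at 198, 235, 272 and 308, and the long 10 is at 320. The index at (288,370) runs along the axis to about 278, which is line 8. I'll regrip and press along the axis.

Call:
step_arm(commands=[{"travel": [0, 0, 0], "turn": [0, 0, 0]}, {"travel": [0, 0, 0], "turn": [0, 0, 0]}, {"travel": [0, 0, 0], "turn": [0, 0, 0]}, {"travel": [0, 0, 0], "turn": [0, 0, 0]}, {"travel": [0, 0, 0], "turn": [0, 0, 0]}], gripper=0.3, force=25)

```text
time: 10.2
position: [0.522, -0.0847, 0.1479]
tool_rot: [0.408, 2.5, -0.126]
ft_force: [-0.3, 0.4, -0.2]
grip_width: 0.628
grip_force: 0.0
```

Call:
step_arm(commands=[{"travel": [0, 0, 0], "turn": [0, 0, 0]}, {"travel": [0, 0, 0], "turn": [0, 0, 0]}, {"travel": [0, 0, 0], "turn": [0, 0, 0]}, {"travel": [0, 0, 0], "turn": [0, 0, 0]}])

```text
time: 10.6
position: [0.5219, -0.0849, 0.1479]
tool_rot: [0.408, 2.5, -0.126]
ft_force: [-1.2, -1.0, 1.2]
grip_width: 0.451
grip_force: 25.0
```

Call:
step_arm(commands=[{"travel": [0, 0, 0.002], "turn": [0, 0, 0]}, {"travel": [0, 0, 0.003], "turn": [0, 0, 0]}, {"travel": [0, 0, 0.004], "turn": [0, 0, 0]}, {"travel": [0, 0, 0.005], "turn": [0, 0, 0]}, {"travel": [0, 0, 0.005], "turn": [0, 0, 0]}])

```text
time: 11.1
position: [0.5247, -0.0858, 0.1438]
tool_rot: [0.408, 2.5, -0.126]
ft_force: [-0.6, -1.6, 0.2]
grip_width: 0.451
grip_force: 25.0
```

Call:
step_arm(commands=[{"travel": [0, 0, 0.001], "turn": [0, 0, 0]}, {"travel": [0, 0, 0.002], "turn": [0, 0, 0]}, {"travel": [0, 0, 0.003], "turn": [0, 0, 0]}, {"travel": [0, 0, 0.003], "turn": [0, 0, 0]}])

```text
time: 11.5
position: [0.5259, -0.0862, 0.1425]
tool_rot: [0.408, 2.5, -0.127]
ft_force: [-21.5, 2.5, 18.8]
grip_width: 0.457
grip_force: 25.1
```

```bash
python3 - <<'E'
from h import *
go2(.0,0,0,-90);print(ctrl.get_state()["ft_force"]@az)
E
```

```text
t 11.5 travel [-0.0009  0.0007 -0.0073] turn [-0.11  0.12 -0.3 ] pos [ 0.5259 -0.0862  0.1425] q [ 0.1  -0.22 -0.1   2.35  0.39  0.45  0.94] F [-21.5   2.5  18.8] grip 0.457 25.1
27.57347128506922
```

The sleeve moved about 6.5 mm with no resistance past the tooth, then force rose to 27 N at the stop, so it should be home. I'll release, back out sideways and look.

Call:
step_arm(commands=[{"travel": [0, 0, -0.002], "turn": [0, 0, 0]}, {"travel": [0, 0, -0.002], "turn": [0, 0, 0]}, {"travel": [0, 0, -0.002], "turn": [0, 0, 0]}, {"travel": [0, 0, -0.002], "turn": [0, 0, 0]}, {"travel": [0, 0, -0.002], "turn": [0, 0, 0]}], gripper=1.0)

```text
time: 12.0
position: [0.5253, -0.0856, 0.1427]
tool_rot: [0.407, 2.501, -0.125]
ft_force: [-0.3, -0.2, 0.5]
grip_width: 0.821
grip_force: 0.0
```

Call:
step_arm(commands=[{"travel": [0, 0, -0.002], "turn": [0, 0, 0]}, {"travel": [0, 0, -0.004], "turn": [0, 0, 0]}, {"travel": [0, 0, -0.004], "turn": [0, 0, 0]}])

```text
time: 12.3
position: [0.5232, -0.0849, 0.1466]
tool_rot: [0.407, 2.5, -0.125]
ft_force: [-0.6, 0.7, -1.0]
grip_width: 0.99
grip_force: 0.0
```

Call:
step_arm(commands=[{"travel": [-0.02, 0, 0], "turn": [0, 0, 0]}, {"travel": [-0.05, 0, 0], "turn": [0, 0, 0]}, {"travel": [-0.09, 0, 0], "turn": [0, 0, 0]}, {"travel": [-0.12, 0, 0], "turn": [0, 0, 0]}, {"travel": [-0.12, 0, 0], "turn": [0, 0, 0]}])

```text
time: 12.8
position: [0.6202, -0.1173, 0.2196]
tool_rot: [0.408, 2.493, -0.125]
ft_force: [0.3, 0.3, -0.4]
grip_width: 0.999
grip_force: 0.0
```

Call:
step_arm(commands=[{"travel": [0, 0.05, 0], "turn": [0, 0, 0]}, {"travel": [0, 0.1, 0], "turn": [0, 0, 0]}, {"travel": [0, 0.15, 0], "turn": [0, 0, 0]}, {"travel": [0, 0.2, 0], "turn": [0, 0, 0]}, {"travel": [0, 0.2, 0], "turn": [0, 0, 0]}])

```text
time: 13.3
position: [0.6798, 0.0842, 0.2152]
tool_rot: [0.392, 2.503, -0.116]
ft_force: [-1.0, -0.0, 0.1]
grip_width: 0.997
grip_force: 0.0
```

```bash
python3 - <<'E'
from h import *
go2(.12,.2,0,-90)
I=ctrl.get_image("top");J=ctrl.get_image("scene")
cv2.imwrite("pics/topE.png",I[:,:,::-1]);cv2.imwrite("pics/sceneE.png",J[:,:,::-1])
for d in(0,-.003,-.006):print(d,max(score(fit(I,cap+d*az+u*ax+v*ay))[0] for u in(-.0015,0,.0015) for v in(-.0015,0,.0015)))
c=np.zeros((600,800,3),np.uint8)
c[:450,:390]=cv2.resize(I[165:210,352:391,::-1],(390,450),interpolation=2)
c[:400,400:800]=cv2.resize(J[210:250,280:320,::-1],(400,400),interpolation=2)
c[450:600,:240]=cv2.resize(I[:,:,::-1],(240,150),interpolation=3)
c=cv2.convertScaleAbs(c,alpha=1.7)
O=cv2.imread("pics/scene0.png");c[400:600,600:800]=cv2.convertScaleAbs(cv2.resize(O[210:250,280:320],(200,200),interpolation=2),alpha=1.7)
cv2.imwrite("pics/end.png",c)
E
```

```text
t 13.3 travel [-0.0031 -0.0093 -0.0012] turn [0.58 0.09 0.22] pos [0.6798 0.0842 0.2152] q [-0.1   0.09 -0.25  1.91  0.59  0.73  0.55] F [-1.  -0.   0.1] grip 0.997 0.0
0 (np.float64(0.7270073008578565), np.float64(8.0))
-0.003 (np.float64(0.7437343380622822), np.float64(8.0))
-0.006 (np.float64(0.7500776731015382), np.float64(8.0))
```

View pics/end.png

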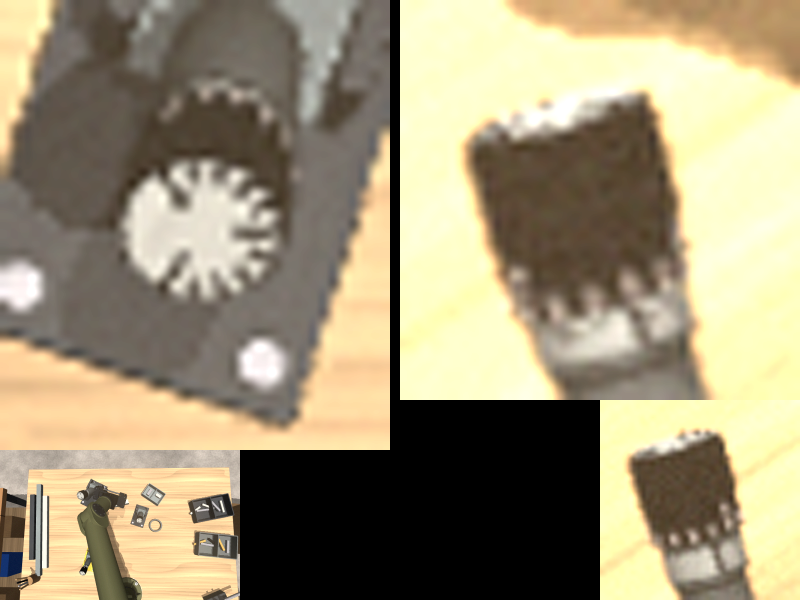

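```bash
python3 - <<'E'
from h import *
for n,f in(("scene",("scene0","sceneE")),("top",("top0","topE"))):
    A,B=[cv2.cvtColor(cv2.imread(f"pics/{x}.png"),cv2.COLOR_BGR2GRAY).astype(np.float32) for x in f]
    p0=proj(n,cap)[0];d=(proj(n,cap-.006*az)[0]-p0); k=8
    print(n,"expected px shift for 6mm",d.round(2))
    # bright/dark profile along axis, averaged across the sleeve, cap edge location
    t=np.arange(-.012,.012,.00025)
    for I,nm in((A,"before"),(B,"after")):
        pr=[]
        for s in np.linspace(-.012,.012,25):
            v=np.cross(az,ray(n,p0)[1]);v/=np.linalg.norm(v); w=np.cross(v,az)
            if w@ray(n,p0)[1]>0:w=-w   # towards camera
            r=np.sqrt(.02**2-s*s); base=-.02
            for_e=proj(n,SA+s*v+r*w+(.02+t)[:,None]*az).astype(np.float32)
            pr.append(cv2.remap(I,for_e[:,:1].copy(),for_e[:,1:].copy(),cv2.INTER_LINEAR)[:,0])
        pr=np.mean(pr,0);g=np.gradient(cv2.GaussianBlur(pr[:,None],(1,9),0)[:,0]);i=g.argmax();print(nm,"front cap edge at mm",(t[i]*1e3).round(2), "half-level", (t[np.argmax(pr>(pr.min()+pr.max())/2)]*1e3).round(2))
E
```

```text
scene expected px shift for 6mm [0.73 2.71]
before front cap edge at mm 1.75 half-level 3.0
after front cap edge at mm -4.75 half-level -3.25
top expected px shift for 6mm [ 0.23 -1.07]
before front cap edge at mm 3.75 half-level 4.0
after front cap edge at mm -2.0 half-level -1.25
```

Call:
step_arm(commands=[{"travel": [0, -0.03, -0.02], "turn": [0, 0, 0]}, {"travel": [0, -0.05, -0.04], "turn": [0, 0, 0]}, {"travel": [0, -0.05, -0.04], "turn": [0, 0, 0]}, {"travel": [0, -0.05, -0.04], "turn": [0, 0, 0]}])

```text
time: 13.8
position: [0.6412, 0.0312, 0.2487]
tool_rot: [0.411, 2.499, -0.127]
ft_force: [-0.1, -0.4, -0.5]
grip_width: 1.001
grip_force: 0.0
```

The cap moved about 6 mm, so the sleeve is home. The scale reads 8, and the gripper is clear of everything.

```bash
python3 -c "
from bench import ctrl
print(ctrl.close_job())"
```

```text
the job is handed in; nothing more can be done
None
```

The sleeve was turned from 4 to 8, pressed home (about 6 mm, up against the stop) and let go, and the job was handed in at about 14 s with the tape roll and offcut never touched.

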